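# Fit the keyed drive spindle to the vial mixer and hold it home

## Task

Fit the blue-headed spindle to the vial mixer: pull it straight up out of its sprung catches on the rack, lower its shaft into the mixer's hub, turn it until the key slips into the keyway, and keep pushing against the ejector spring until its collar sits flat on the hub. Leave the orange spindle in the rack and do not knock over or shove the other things on the bench. Finish while still holding the spindle pressed fully home, so that the set screw can be tightened: do not let go.

Things in the scene. Friction and masses are not known exactly. Their poses are not given: they have to be found in the camera images.
- spindle: Steel keyed spindle with a blue head, about 0.25 kg, upright. Origin: lowest point of the shaft, on the axis; z up the spindle, x to the key. Heights over the origin, mm: shaft 16 dia with round foot 0-45; brass key 13-40, 5.5 wide, out to 12.5 from the axis, round lower end; collar 48 dia 45-50; neck 20 dia 50-72; head 72-112. In the rack the origin is 25 over the bench, yaw arbitrary.
- head_top (a point): Centre of the top of the blue head, 112 above the spindle's origin, same axes. The head is 26 x 26 and 40 high, with flats facing x and y: grip it there. A yellow stripe on its top, and another on the collar, points from the axis to the key's side (x).
- orange_spindle: The same spindle but with an orange head, in the rack's other place; must stay in the rack (not moved by more than 20 mm).
- rack: Spindle rack: aluminium rail 110 x 210 x 8, its top 70 above the bench, on two end plates. Origin under its centre on the bench, y along the rail. Two square holes 28 x 28, at place_a and place_b; which spindle is in which changes. A spindle's collar rests on the rail; its shaft hangs through and must be raised clear.
- place_a (a point): Centre of one rack hole at the rail's top (y = +55 of the rack). On its +x and -x sides two sprung catches reach over the collar's rim: black noses, hinges 40 from the centre, nothing of them over 25 above the rail. Lifting the spindle swings them up and aside within the first 14 mm, taking about 12 N; they then spring back.
- place_b (a point): Centre of the other rack hole at the rail's top (y = -55 of the rack), with catches like those of place_a.
- hub_mouth (a point): Centre of the mouth of the mixer's steel hub, level with its top, 95 above the bench; z up, x to the keyway. Hub 48 dia, bore 18 dia, keyway 8 wide out to 14 from the axis; a yellow mark on the hub's top lies just outside the keyway. The hub hardly turns (stiff gearmotor). Fully home: origin 45 below, collar on the hub's top.
- ejector_top (a point): Top of the brass sprung ejector in the hub's bore, 22 below the mouth when free. Its spring takes 4 N at first and 12 N with the spindle fully home, 23 mm further down. If the spindle is let go, it is pushed up again. The spindle's key meets the hub's top with the spindle's origin 13 below the mouth, before the ejector is reached.
- mixer: Mixer housing, white box 200 x 150 x 70 with a blue front, fixed; origin under its centre on the bench, on the hub's axis. The hub rises 25 above its top.
- amber_bottle: Bystander: amber bottle 64 dia, 130 high; origin under its centre.
- beaker: Bystander: clear cup 64 dia, 75 high; origin under its centre.
- vial0: Bystander: small white jar with red lid, 38 dia, 55 high; origin under its centre.
- vial1: Bystander: small white jar with green lid, 38 dia, 55 high; origin under its centre.
- vial2: Bystander: small white jar with blue lid, 38 dia, 55 high; origin under its centre.
- screwdriver: Bystander: screwdriver with red handle lying on the bench.
Not all that is in view belongs to the job. What is shaped like the spindle but green is not meant.

How it is judged:
By the outcome, as a careful person would: the job done as asked, in the order asked, and still so for the second after the job is handed in, while the arm keeps its last pose, push and grip.
It also fails if it takes over 40 s, if anything falls off the work surface, if the arm or the gripper's body presses on something with over 40 N, if the wrist force passes 120 N, or if a joint passes its speed limit or range.

## Robot

A 7-joint arm with a two-finger parallel gripper is mounted at the origin on the work surface. World frame = base frame: x ahead of the robot, y to its left, z up, the work surface at z = 0. Lengths are in m, angles in rad, forces in N, time in s.
With the tool pointing down it reaches from about 0.4 to 0.85 m from the base axis. Payload 10.4 kg.
Tool frame: the origin (TCP) lies at the very end of the fingers, on their centre line; the grasp point (between the pads) lies 19 mm behind it; z points along the fingers, y is the direction in which the jaws open and shut (so a half turn about z gives the same grasp; the last joint's range is limited). The gripper opens to 85 mm and grips with 20 to 120 N. Pads are 22 mm wide; open, the fingers measure 114 mm over their backs; the gripper's body (76 mm by 85 mm) begins 54 mm behind the grasp point. The pads swing forward as they close: fully open they stand 13 mm farther back than shut.
Start: joints at [-1.272, 0.332, -0.065, 1.46, 0.022, 1.35, -0.088], TCP at [0.198, 0.593, 0.231] pointing down, gripper open.
Joint ranges: [-2.6, 2.6], [-0.5, 2.12], [-1.47, 1.34], [0.16, 2.42], [-1.27, 4.41], [0.06, 2.06], [-2.6, 2.6]. Speed limits (rad/s): [2.22, 2.22, 2.79, 2.79, 3.14, 3.14, 3.14].

## Interface

Orientations are given as a unit quaternion [x, y, z, w].
In Python, from workcell import get_obs, camera, camera_info, hand_in gives the robot as it stands.
- The arm moves only by the tool move_arm, never from a script. Its argument "moves" is a list of rows, each a list of 3 entries, a list of its own where there are three numbers: the shift along the tool's x, y, z in units of 25 mm (1.0 is 25 mm), then the turn, a rotation vector about the tool's x, y, z in degrees, then the opening, from 0 (shut) to 1 (fully open). A call has 1 to 5 rows; each row shifts and turns the commanded pose from where the row before left it, along the tool's axes as they then stand; what a row does not reach is not made up. A row lasts 1/8 s, in which the tool goes at most 62.5 mm and 10.7 degrees, less where a joint would pass 70% of its speed; a pose out of reach is approached as far as the arm can. A call is refused whole if a number of a shift passes 1 or a number of a turn 10.7, either way. A call with a gripper value outside its range is refused whole. The fingers move at their own pace and stop on an object; "squeeze" is the grip in N (left out, the last holds). Time passes only in rows, so rows that do not move let the fingers close. It gives the time, the measured TCP pose, the force and the opening at its end, in the units of the state.
- get_obs(): the state, without advancing time (a new reading comes with each control period).
- camera(name): name is "scene" or "top"; returns the picture (420x560x3 uint8, red, green, blue); there is no depth.
- camera_info(name): a dict with "fx", "fy", "cx", "cy" (pixels), "origin" and "rotation" of the camera in the world. Camera axes: x right, y down, z forward; pixel columns grow to the right and rows downward; lengths in m; the calibration is good to about 2 mm. A picture is of the moment at which its call begins. camera_info takes no time and is no camera call.
- hand_in(): hands the job in, once; it reports no verdict.
The state is a dict: "clock": time; "joint_pos": joint angles; "joint_velocities": joint speeds; "tau": joint torques, N m; "position": TCP position; "ee_rot": TCP orientation; "ft_force": force on the tool from outside, world axes, zero at the start; "torque": the same for the moment, N m; "grip_width": opening from 0.0 (shut) to 1.0 (fully open).
Only numpy, scipy, OpenCV 4.12 (cv2) and the standard library are available. Lean on these libraries where they do the work, as an engineer would, in place of code of your own. Each camera call takes 0.05 s, during which the arm holds its last target. There are 200 camera calls.

## Working session

There is one attempt and no reset: what is moved stays moved. The work goes in short steps, Python scripts to look and compute and a tool call to move; the robot and the scene stay as the last step left them, time stands still between calls to the robot, and variables do not carry over. Pictures are saved under pics/ and viewed, about 8 in all and at most 12, crops included, and the job is handed in when it is done.

Besides the shell and the picture viewer there is one more tool, called after "Emit:" as a command line: name --argument value ..., lists and objects as JSON in quotes. move_arm: Moves the arm, as the interface text tells. Its arguments: {"type":"object","properties":{"moves":{"type":"array","items":{"type":"array"}},"squeeze":{"type":"number"}},"required":["moves"]}

```bash
mkdir -p pics; python3 - <<'E'
from workcell import *
import cv2
for n in("scene","top"):
    i=camera_info(n);print(n,i)
    cv2.imwrite(f"pics/{n}0.png",camera(n)[:,:,::-1])
print(get_obs())
E
```

```text
scene {'fx': 387.14358394457446, 'fy': 387.14358394457446, 'cx': 280.9118237886473, 'cy': 207.29632575722874, 'origin': array([ 1.23602506, -0.45281293,  0.69856916]), 'rotation': array([ 0.79832319,  0.42243435, -0.19264093, -0.38356065])}
top {'fx': 457.2957352947905, 'fy': 457.2957352947905, 'cx': 279.47777343717036, 'cy': 207.77516742091635, 'origin': array([ 0.40240495, -0.03573109,  1.29640535]), 'rotation': array([ 0.71182321, -0.69644401,  0.06866086, -0.05965857])}
{'clock': 0.1, 'joint_pos': array([-1.27159827,  0.33282165, -0.06470842,  1.46084382,  0.02158764,
        1.34988521, -0.08851596]), 'joint_velocities': array([ 0.00132911, -0.00143066, -0.00102008, -0.00160132,  0.00033686,
       -0.00049258,  0.00031998]), 'tau': array([ 1.04115570e-03, -6.26743269e+01,  4.87920991e-02, -3.92427421e+01,
        1.62983959e-02,  6.94396804e-03, -3.13110706e-05]), 'position': array([0.19756086, 0.5926104 , 0.23059385]), 'ee_rot': array([ 1.60201602e-01,  9.87084114e-01, -6.26396872e-04, -8.09218351e-05]), 'ft_force': array([-0.61991357, -0.63247292, -0.39181496]), 'torque': array([-0.00244147, -0.04599221,  0.04138151]), 'grip_width': 1.0012998209512634}
```

View pics/scene0.png

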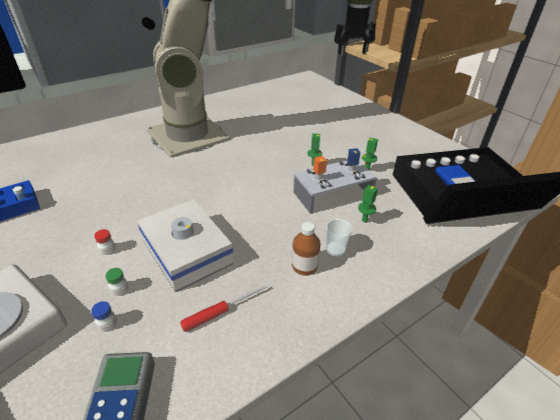

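View pics/top0.png

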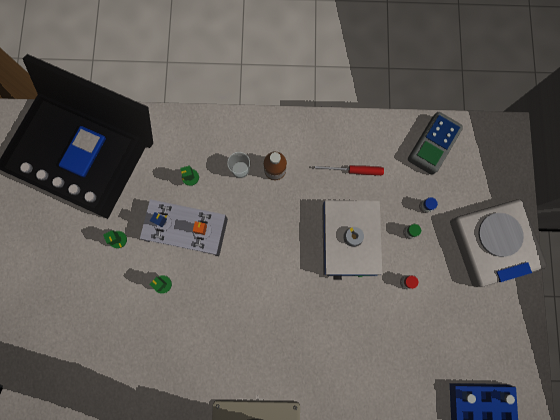

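The top view shows the blue head near (157,218), the orange one at (200,228) and the hub at (353,236). Green decoys stand around the rack. I'll enlarge the rack and the hub.

```bash
cat > h.py <<'E'
import numpy as np,cv2
from workcell import *
from scipy.spatial.transform import Rotation as R
def cam(n):
    i=camera_info(n); q=i['rotation']
    Rm=R.from_quat(q).as_matrix() if np.ndim(q)==1 else np.array(q)
    return i,Rm
def back(n,u,v,z):
    i,Rm=cam(n); d=Rm@np.array([(u-i['cx'])/i['fx'],(v-i['cy'])/i['fy'],1]); o=i['origin']
    return o+d*(z-o[2])/d[2]
def proj(n,p):
    i,Rm=cam(n); c=Rm.T@(np.array(p)-i['origin']); return np.array([i['cx']+i['fx']*c[0]/c[2],i['cy']+i['fy']*c[1]/c[2]])
E
python3 - <<'E'
from h import *
for p in [(157,218,.137),(200,228,.137),(353,236,.095)]: print(back("top",*p))
print(back("scene",353,157,.137),back("scene",182,229,.095))
t=cv2.imread("pics/top0.png");s=cv2.imread("pics/scene0.png")
f=lambda a,x,y,w,h,k:cv2.resize(a[y:y+h,x:x+w],None,fx=k,fy=k,interpolation=cv2.INTER_CUBIC)
a=f(t,135,192,100,70,4);b=f(t,325,208,56,56,5)
b=cv2.resize(b,(280,280)); c=np.hstack([a,b])
d=np.hstack([f(s,290,140,100,75,4),cv2.resize(f(s,150,200,70,75,4),(280,300))])
cv2.imwrite("pics/crop1.png",np.vstack([c,d]))
E
```

```text
[0.58176203 0.26426824 0.137     ]
[0.55846596 0.15326544 0.137     ]
[ 0.5518811  -0.24500215  0.095     ]
[0.60383407 0.23678253 0.137     ] [ 0.57181052 -0.25729753  0.095     ]
```

View pics/crop1.png

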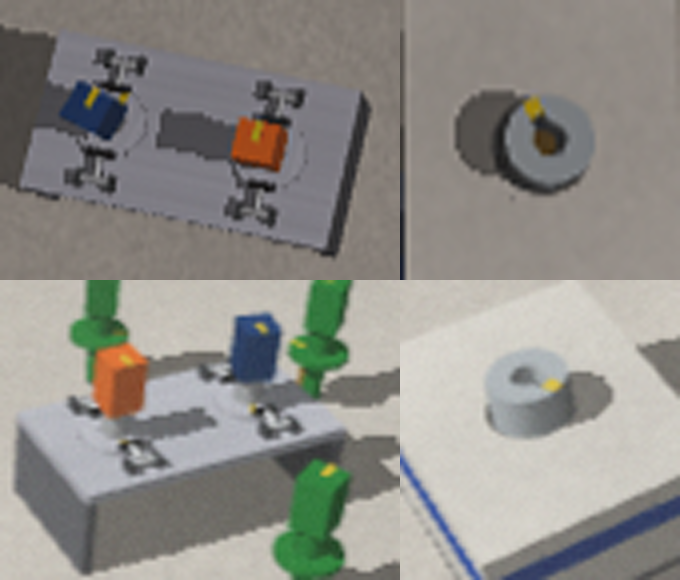

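```bash
cat >> h.py <<'E'
from scipy.optimize import minimize
K=4
def mask(img,kind):
    big=cv2.resize(img,None,fx=K,fy=K,interpolation=cv2.INTER_CUBIC)
    h=cv2.cvtColor(big,cv2.COLOR_BGR2HSV)
    lo,hi={'blue':((105,110,30),(125,255,255)),'yellow':((20,120,100),(35,255,255)),'orange':((4,150,100),(16,255,255))}[kind]
    return cv2.inRange(h,np.array(lo),np.array(hi))
def hullpts(n,x,y,yaw,z0,z1,hw=.013):
    c,s=np.cos(yaw),np.sin(yaw)
    P=[(x+c*a-s*b,y+s*a+c*b,z) for a in(-hw,hw) for b in(-hw,hw) for z in(z0,z1)]
    q=np.array([proj(n,p) for p in P]); q=(q+.5)*K-.5
    return cv2.convexHull(q.astype(np.float32))
def roi(m,n,p,r=22):
    u,v=(proj(n,p)*K).astype(int); o=np.zeros_like(m); r*=K
    o[v-r:v+r,u-r:u+r]=m[v-r:v+r,u-r:u+r]
    nl,l,st,_=cv2.connectedComponentsWithStats(o); 
    k=1+np.argmax(st[1:,4]); ys,xs=np.where(l==k)
    h=cv2.convexHull(np.c_[xs,ys].astype(np.int32)); f=np.zeros_like(m); cv2.fillConvexPoly(f,h,255); return f
def fithead(ms,p0,ztop,names):
    # per-camera: x,y,yaw
    def cost(p,ns):
        t=0
        for n in ns:
            f=np.zeros_like(ms[n]); cv2.fillConvexPoly(f,np.round(hullpts(n,p[0]/1e3,p[1]/1e3,p[2]/20,ztop-.04,ztop)*16).astype(np.int32),255,shift=4)
            t+=1-np.count_nonzero(f&ms[n])/np.count_nonzero(f|ms[n])
        return t
    out={}
    for ns in [[n] for n in names]+[list(names)]:
        b=min((minimize(cost,[p0[0]*1e3,p0[1]*1e3,20*a],args=(ns,),method='Nelder-Mead',options=dict(initial_simplex=np.array([p0[0]*1e3,p0[1]*1e3,20*a])+np.array([[0,0,0],[8,0,0],[0,8,0],[0,0,6]]))) for a in np.arange(0,1.5,.3)),key=lambda r:r.fun)
        out[tuple(ns)]=(b.x[:2].round(1),np.degrees(b.x[2]/20).round(1)%90,round(b.fun,3))
    return out
def fithub(img,n,c0,z=.095,r=.024):
    g=cv2.GaussianBlur(cv2.cvtColor(img,cv2.COLOR_BGR2GRAY).astype(np.float32),(0,0),.8)
    G=np.hypot(cv2.Sobel(g,cv2.CV_32F,1,0),cv2.Sobel(g,cv2.CV_32F,0,1))
    a=np.linspace(0,2*np.pi,120,endpoint=False)
    def sc(p,full=False):
        q=np.array([proj(n,(p[0]/1e3+r*np.cos(t),p[1]/1e3+r*np.sin(t),z)) for t in a]).astype(np.float32)
        return -np.minimum(cv2.remap(G,q[:,0].copy(),q[:,1].copy(),cv2.INTER_LINEAR),150).mean()
    gx=[(sc((c0[0]*1e3+i,c0[1]*1e3+j)),c0[0]*1e3+i,c0[1]*1e3+j) for i in range(-16,17,2) for j in range(-16,17,2)]
    b=min(gx); m=minimize(sc,b[1:],method='Nelder-Mead',options=dict(initial_simplex=np.array(b[1:])+np.array([[0,0],[1.5,0],[0,1.5]])))
    return m.x.round(1),m.fun
E
python3 - <<'E'
from h import *
im={n:cv2.imread(f"pics/{n}0.png") for n in("top","scene")}
p0=(.585,.262,.117)
ms={n:roi(mask(im[n],'blue'),n,p0) for n in im}
print({n:np.count_nonzero(ms[n])/16 for n in im})
for k,v in fithead(ms,p0,.137,list(im)).items(): print(k,v)
for n in im:
    print(n,fithub(im[n],n,(.556,-.248)))
    y=mask(im[n],'yellow'); nl,l,st,ce=cv2.connectedComponentsWithStats(y)
    for i in range(1,nl):
        if st[i,4]>40:
            u,v=(ce[i]+.5)/K-.5; print(' yel',st[i,4],round(u,1),round(v,1),'z.137',back(n,u,v,.137)[:2].round(4),'z.095',back(n,u,v,.095)[:2].round(4))
E
```

```text
{'top': np.float64(140.8125), 'scene': np.float64(162.6875)}Traceback (most recent call last):
  File "<stdin>", line 6, in <module>
  File "h.py", line 41, in fithead
    b=min((minimize(cost,[p0[0]*1e3,p0[1]*1e3,20*a],args=(ns,),method='Nelder-Mead',options=dict(initial_simplex=np.array([p0[0]*1e3,p0[1]*1e3,20*a])+np.array([[0,0,0],[8,0,0],[0,8,0],[0,0,6]]))) for a in np.arange(0,1.5,.3)),key=lambda r:r.fun)
  File "h.py", line 41, in <genexpr>
    b=min((minimize(cost,[p0[0]*1e3,p0[1]*1e3,20*a],args=(ns,),method='Nelder-Mead',options=dict(initial_simplex=np.array([p0[0]*1e3,p0[1]*1e3,20*a])+np.array([[0,0,0],[8,0,0],[0,8,0],[0,0,6]]))) for a in np.arange(0,1.5,.3)),key=lambda r:r.fun)
           ~~~~~~~~^^^^^^^^^^^^^^^^^^^^^^^^^^^^^^^^^^^^^^^^^^^^^^^^^^^^^^^^^^^^^^^^^^^^^^^^^^^^^^^^^^^^^^^^^^^^^^^^^^^^^^^^^^^^^^^^^^^^^^^^^^^^^^^^^^^^^^^^^^^^^^^^^^^^^^^^^^^^^^^^^^^^^^^^^^^^^^^^
    res = _minimize_neldermead(fun, x0, args, callback, bounds=bounds,
                               **options)
    fsim[k] = func(sim[k])
              ~~~~^^^^^^^^
    fx = function(np.copy(x), *(wrapper_args + args))
  File "h.py", line 36, in cost
    f=np.zeros_like(ms[n]); cv2.fillConvexPoly(f,np.round(hullpts(n,p[0]/1e3,p[1]/1e3,p[2]/20,ztop-.04,ztop)*16).astype(np.int32),255,shift=4)
                                                          ~~~~~~~^^^^^^^^^^^^^^^^^^^^^^^^^^^^^^^^^^^^^^^^^^^
  File "h.py", line 23, in hullpts
    q=np.array([proj(n,p) for p in P]); q=(q+.5)*K-.5
                ~~~~^^^^^
  File "h.py", line 12, in proj
    i,Rm=cam(n); c=Rm.T@(np.array(p)-i['origin']); return np.array([i['cx']+i['fx']*c[0]/c[2],i['cy']+i['fy']*c[1]/c[2]])
         ~~~^^^
  File "h.py", line 5, in cam
    i=camera_info(n); q=i['rotation']
ValueError: time passes only in moves, steps and waits
```

```bash
python3 - <<'E'
s=open('h.py').read()
s=s.replace("def cam(n):","import functools\n@functools.lru_cache(None)\ndef cam(n):")
open('h.py','w').write(s)
E
cat > m1.py <<'E'
from h import *
im={n:cv2.imread(f"pics/{n}0.png") for n in("top","scene")}
p0=(.585,.262,.117)
ms={n:roi(mask(im[n],'blue'),n,p0) for n in im}
for k,v in fithead(ms,p0,.137,list(im)).items(): print(k,v)
for n in im:
    print(n,fithub(im[n],n,(.556,-.248)))
    y=mask(im[n],'yellow'); nl,l,st,ce=cv2.connectedComponentsWithStats(y)
    for i in range(1,nl):
        if st[i,4]>40:
            u,v=(ce[i]+.5)/K-.5; print(' yel',st[i,4],round(u,1),round(v,1),'z.137',back(n,u,v,.137)[:2].round(4),'z.095',back(n,u,v,.095)[:2].round(4))
E
python3 m1.py
```

```text
('top',) (array([581.3, 266.6]), np.float64(61.6), np.float64(0.063))
('scene',) (array([578.3, 265.4]), np.float64(52.9), np.float64(0.102))
('top', 'scene') (array([580.5, 265.8]), np.float64(62.1), np.float64(0.275))
top (array([ 544.7, -242.4]), np.float64(-101.5366439819336))
 yel 155 183.2 171.4 z.137 [0.7061 0.2047] z.095 [0.7171 0.2134]
 yel 131 157.6 215.7 z.137 [0.5877 0.2633] z.095 [0.5944 0.2741]
 yel 62 165.4 216.0 z.137 [0.5875 0.2432] z.095 [0.5942 0.2533]
 yel 132 198.8 224.2 z.137 [0.5681 0.1568] z.095 [0.5741 0.1638]
 yel 180 351.2 229.1 z.137 [ 0.5643 -0.2331] z.095 [ 0.5702 -0.2403]
 yel 136 110.0 238.4 z.137 [0.5268 0.3791] z.095 [0.5313 0.3941]
 yel 111 119.7 244.7 z.137 [0.5113 0.3535] z.095 [0.5153 0.3676]
 yel 159 154.0 281.7 z.137 [0.4209 0.2606] z.095 [0.4215 0.2713]
scene (array([ 553.5, -251. ]), np.float64(-90.87106323242188))
 yel 41 354.9 151.5 z.137 [0.5851 0.2614] z.095 [0.5364 0.3149]
 yel 44 313.1 161.3 z.137 [0.5609 0.131 ] z.095 [0.5104 0.1746]
 yel 42 321.1 159.6 z.137 [0.5662 0.1546] z.095 [0.5161 0.2   ]
 yel 107 371.7 187.0 z.137 [0.733  0.1793] z.095 [0.6954 0.2266]
 yel 107 187.8 225.8 z.137 [ 0.6155 -0.2564] z.095 [ 0.5691 -0.2417]
```

Emit:
move_arm --moves '[[[0,0,0],[0,0,9.6],1],[[-0.98,-0.22,0],[0,0,0],1],[[-0.98,-0.22,0],[0,0,0],1],[[-0.98,-0.22,0],[0,0,0],1],[[-0.98,-0.22,0],[0,0,0],1]]' --squeeze 60

```text
clock: 0.72
position: [0.2743, 0.5267, 0.2309]
ee_rot: [0.242, 0.97, -0.0, -0.0]
ft_force: [-0.2, -0.6, 0.1]
grip_width: 0.999
```

Emit:
move_arm --moves '[[[-0.98,-0.22,0],[0,0,0],1],[[-0.98,-0.22,0],[0,0,0],1],[[-0.98,-0.22,0],[0,0,0],1],[[-0.98,-0.22,0],[0,0,0],1],[[-0.98,-0.22,0],[0,0,0],1]]'

```text
clock: 1.35
position: [0.3694, 0.4449, 0.2309]
ee_rot: [0.242, 0.97, -0.0, -0.0]
ft_force: [0.6, 0.1, 0.2]
grip_width: 1.002
```

Emit:
move_arm --moves '[[[-0.98,-0.22,0],[0,0,0],1],[[-0.98,-0.22,0],[0,0,0],1],[[-0.98,-0.22,0],[0,0,0],1],[[-0.98,-0.22,0],[0,0,0],1],[[0,0,0],[0,0,0],1]]'

```text
clock: 1.98
position: [0.4467, 0.3782, 0.231]
ee_rot: [0.244, 0.97, -0.001, 0.0]
ft_force: [0.2, 0.4, -0.5]
grip_width: 1.002
```

```bash
cat >> h.py <<'E'
def go(target,o=None):
    o=o or get_obs(); Rm=R.from_quat(o['ee_rot']).as_matrix()
    print('clock',round(o['clock'],2),'p',o['position'].round(4),'y ang',np.degrees(np.arctan2(Rm[1,1],Rm[0,1])).round(2),'z',Rm[:,2].round(4),'F',o['ft_force'].round(1),'T',o['torque'].round(2),'w',round(o['grip_width'],3),'jt',o['joint_pos'].round(2))
    if target is not None: print('units',(Rm.T@(np.array(target)-o['position'])/.025).round(2))
E
python3 - <<'E'
from h import *
go((.5805,.2658,.19))
E
```

```text
clock 1.98 p [0.4467 0.3782 0.231 ] y ang 61.76 z [ 1.0e-04 -1.1e-03 -1.0e+00] F [ 0.2  0.4 -0.5] T [-0.02 -0.02 -0.02] w 1.002 jt [-0.9   0.24  0.14  1.58 -0.03  1.32  0.32]
units [-6.84 -1.43  1.64]
```

Emit:
move_arm --moves '[[[-0.98,-0.2,0],[0,0,0],1],[[-0.98,-0.2,0],[0,0,0],1],[[-0.98,-0.2,0],[0,0,0],1],[[-0.98,-0.2,0],[0,0,0],1],[[-0.98,-0.2,0.4],[0,0,0],1]]'

```text
clock: 2.6
position: [0.5417, 0.3012, 0.2216]
ee_rot: [0.242, 0.97, 0.001, 0.0]
ft_force: [-0.1, -0.3, -0.3]
grip_width: 0.996
```

Emit:
move_arm --moves '[[[-0.97,-0.2,0.4],[0,0,0],1],[[-0.97,-0.23,0.5],[0,0,0],1],[[0,0,0.3],[0,0,0],1],[[0,0,0],[0,0,0],1]]'

```text
clock: 3.1
position: [0.5781, 0.2694, 0.1906]
ee_rot: [0.242, 0.97, -0.0, -0.001]
ft_force: [0.9, -0.0, 0.6]
grip_width: 1.0
```

```bash
python3 - <<'E'
from h import *
go((.5805,.2658,.10))
for n in("top","scene"):
    cv2.imwrite(f"pics/{n}1.png",camera(n)[:,:,::-1])
t=cv2.imread("pics/top1.png");s=cv2.imread("pics/scene1.png")
f=lambda a,x,y,w,h,k:cv2.resize(a[y:y+h,x:x+w],None,fx=k,fy=k,interpolation=cv2.INTER_CUBIC)
cv2.imwrite("pics/c2.png",np.hstack([f(t,115,170,110,100,3.5),f(s,300,90,110,100,3.5)]))
E
```

```text
clock 3.1 p [0.5781 0.2694 0.1906] y ang 62.04 z [-1.7e-03  1.0e-04 -1.0e+00] F [ 0.9 -0.   0.6] T [ 0.02  0.07 -0.04] w 1.0 jt [-0.68  0.38  0.23  1.49 -0.09  1.28  0.64]
units [-0.16 -0.08  3.62]
```

View pics/c2.png

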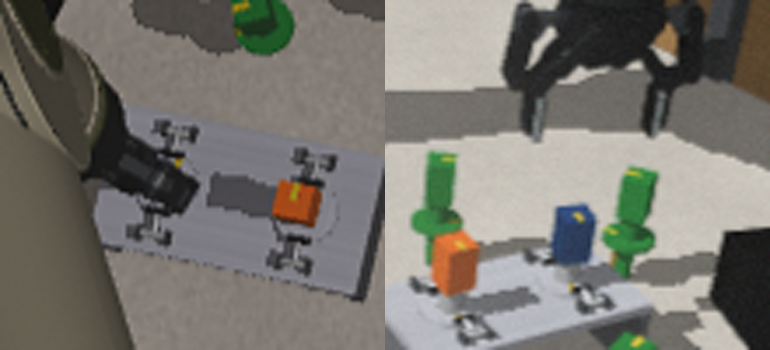

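The gripper is centred over the blue head, with the jaws straddling it along its flats. I'll descend and grip.

Emit:
move_arm --moves '[[[-0.1,-0.05,0.8],[0,0,0],1],[[0,0,0.8],[0,0,0],1],[[0,0,0.8],[0,0,0],1],[[0,0,0.7],[0,0,0],1],[[0,0,0.5],[0,0,0],1]]'

```text
clock: 3.82
position: [0.5806, 0.2658, 0.0999]
ee_rot: [0.242, 0.97, -0.0, -0.0]
ft_force: [0.0, 0.3, 0.3]
grip_width: 0.999
```

Emit:
move_arm --moves '[[[0,0,0],[0,0,0],1],[[0,0,0],[0,0,0],0.5],[[0,0,0],[0,0,0],0.2],[[0,0,0],[0,0,0],0],[[0,0,0],[0,0,0],0]]' --squeeze 70

```text
clock: 4.45
position: [0.5811, 0.266, 0.1018]
ee_rot: [0.242, 0.97, 0.0, 0.0]
ft_force: [-0.7, -0.4, 3.6]
grip_width: 0.293
```

Emit:
move_arm --moves '[[[0,0,0],[0,0,0],0],[[0,0,0],[0,0,0],0]]'

```text
clock: 4.7
position: [0.5811, 0.2661, 0.1018]
ee_rot: [0.242, 0.97, 0.0, 0.0]
ft_force: [-2.1, -0.2, 5.4]
grip_width: 0.29
```

```bash
python3 - <<'E'
from h import *
go((.5805,.2658,.10))
cv2.imwrite("pics/c3.png",cv2.resize(camera("scene")[100:210,290:400,::-1],None,fx=4,fy=4,interpolation=cv2.INTER_CUBIC))
E
```

```text
clock 4.7 p [0.5811 0.2661 0.1018] y ang 61.96 z [ 6.e-04  5.e-04 -1.e+00] F [-2.1 -0.2  5.4] T [-0.07  0.27  0.06] w 0.29 jt [-0.67  0.46  0.22  1.58 -0.11  1.11  0.66]
units [ 0.02 -0.02  0.07]
```

View pics/c3.png

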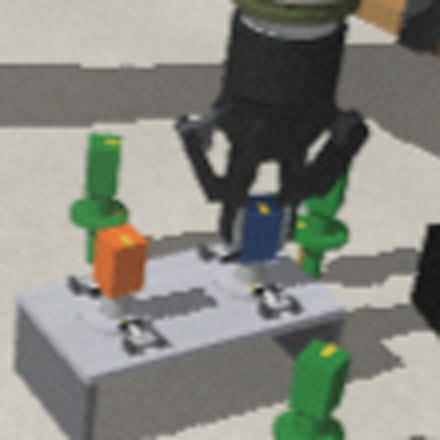

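Emit:
move_arm --moves '[[[0,0,-0.25],[0,0,0],0],[[0,0,-0.25],[0,0,0],0],[[0,0,-0.3],[0,0,0],0],[[0,0,-0.4],[0,0,0],0],[[0,0,-0.5],[0,0,0],0]]' --squeeze 100

```text
clock: 5.38
position: [0.5814, 0.2658, 0.1454]
ee_rot: [0.242, 0.97, 0.0, 0.0]
ft_force: [-0.4, 0.4, -1.5]
grip_width: 0.287
```

Emit:
move_arm --moves '[[[0,0,-0.8],[0,0,0],0],[[0,0,-0.8],[0,0,0],0],[[0,0,-0.8],[0,0,0],0],[[0,0,-0.8],[0,0,0],0],[[0,0,-0.7],[0,0,0],0]]'

```text
clock: 6.0
position: [0.5812, 0.2659, 0.2435]
ee_rot: [0.242, 0.97, 0.001, 0.001]
ft_force: [0.0, -0.7, -2.7]
grip_width: 0.292
```

```bash
python3 - <<'E'
from h import *
go((.552,-.249,.235))
for n in("top","scene"):
    cv2.imwrite(f"pics/{n}2.png",camera(n)[:,:,::-1])
t=cv2.imread("pics/top2.png");s=cv2.imread("pics/scene2.png")
f=lambda a,x,y,w,h,k:cv2.resize(a[y:y+h,x:x+w],None,fx=k,fy=k,interpolation=cv2.INTER_CUBIC)
# hub overlay candidates
def ov(im,n,c,x,y,w,h,k,col):
    a=f(im,x,y,w,h,k)
    for (cx,cy),cl in zip(c,col):
        for r in(.024,.009):
            q=np.array([proj(n,(cx+r*np.cos(t),cy+r*np.sin(t),.095)) for t in np.linspace(0,6.3,90)])
            q=((q-[x,y]+.5)*k-.5); 
            cv2.polylines(a,[np.round(q*16).astype(np.int32)],False,cl,1,cv2.LINE_AA,4)
    return a
C=[(.552,-.2495)]
A=np.hstack([ov(t,"top",C,333,216,42,42,9,[(0,0,255)]),ov(s,"scene",C,161,208,42,42,9,[(0,0,255)])])
B=cv2.resize(s[80:200,280:420],(441,378),interpolation=cv2.INTER_CUBIC)
cv2.imwrite("pics/c4.png",A); cv2.imwrite("pics/c5.png",B)
E
```

```text
clock 6.0 p [0.5812 0.2659 0.2435] y ang 61.96 z [ 1.4e-03  9.0e-04 -1.0e+00] F [ 0.  -0.7 -2.7] T [-0.   -0.03  0.  ] w 0.292 jt [-0.68  0.36  0.24  1.42 -0.09  1.38  0.64]
units [ -8.65 -18.73   0.32]
```

View pics/c4.png

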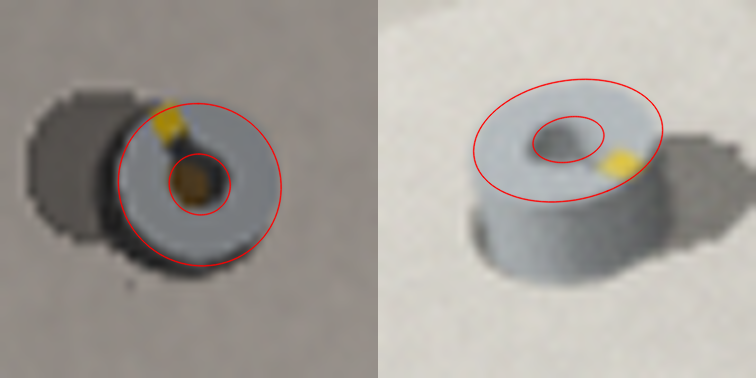

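View pics/c5.png

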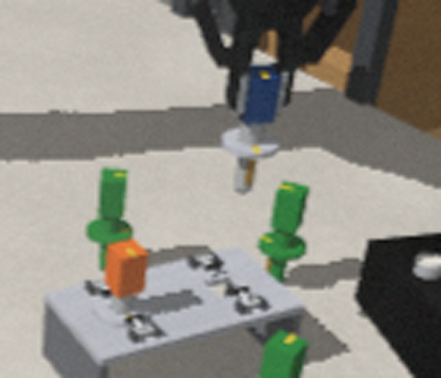

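The spindle hangs free in the grip and the catches have sprung back; the orange spindle stayed put. The red circles fit the hub well, so I take its centre as (0.552, -0.2495). The keyway is at about +26° and the key at about -28°, so I'll turn 54° and transfer.

Emit:
move_arm --moves '[[[0,0,0],[0,0,-10.5],0],[[0,0,0],[0,0,-10.5],0],[[0,0,0],[0,0,-10.5],0],[[0,0,0],[0,0,-10.5],0],[[0,0,0],[0,0,-10.5],0]]'

```text
clock: 6.72
position: [0.5807, 0.2657, 0.2407]
ee_rot: [-0.215, 0.977, -0.0, -0.0]
ft_force: [0.1, 0.5, -2.3]
grip_width: 0.292
```

Emit:
move_arm --moves '[[[0.5,-0.95,0],[0,0,-1.5],0],[[0.55,-0.99,0],[0,0,0],0],[[0.55,-0.99,0],[0,0,0],0],[[0.55,-0.99,0],[0,0,0],0],[[0.55,-0.99,0],[0,0,0],0]]'

```text
clock: 7.35
position: [0.5729, 0.125, 0.2408]
ee_rot: [-0.225, 0.974, -0.0, -0.0]
ft_force: [-0.3, 0.5, -2.4]
grip_width: 0.289
```

Emit:
move_arm --moves '[[[0.55,-0.99,0],[0,0,0],0],[[0.55,-0.99,0],[0,0,0],0],[[0.55,-0.99,0],[0,0,0],0],[[0.55,-0.99,0],[0,0,0],0],[[0.55,-0.99,0],[0,0,0],0]]'

```text
clock: 7.98
position: [0.5652, -0.0163, 0.2408]
ee_rot: [-0.225, 0.974, 0.0, -0.0]
ft_force: [0.2, 0.0, -2.2]
grip_width: 0.291
```

```bash
python3 - <<'E'
from h import *
go((.552,-.2495,.235))
E
```

```text
clock 7.97 p [ 0.5652 -0.0163  0.2408] y ang 115.97 z [-7.e-04  0.e+00 -1.e+00] F [ 0.2  0.  -2.2] T [-0.01 -0.06  0.02] w 0.291 jt [-0.27  0.19  0.25  1.62 -0.05  1.33  2.01]
units [ 4.56 -8.16  0.23]
```

Emit:
move_arm --moves '[[[0.57,-0.99,0],[0,0,0],0],[[0.56,-0.99,0],[0,0,0],0],[[0.55,-0.99,0],[0,0,0],0],[[0.55,-0.99,0],[0,0,0],0],[[0.55,-0.99,0],[0,0,0],0]]'

```text
clock: 8.6
position: [0.557, -0.1579, 0.2408]
ee_rot: [-0.225, 0.974, 0.0, -0.0]
ft_force: [1.0, 0.5, -2.6]
grip_width: 0.29
```

Emit:
move_arm --moves '[[[0.58,-0.99,0.3],[0,0,0],0],[[0.58,-0.99,0.5],[0,0,0],0],[[0.56,-0.98,0.5],[0,0,0],0],[[0.05,-0.14,0.5],[0,0,0],0],[[0,0,0],[0,0,0],0]]'

```text
clock: 9.22
position: [0.5509, -0.2453, 0.1948]
ee_rot: [-0.225, 0.974, 0.001, -0.001]
ft_force: [0.4, 0.7, -2.0]
grip_width: 0.293
```

```bash
python3 - <<'E'
from h import *
go((.552,-.2495,.19))
p=get_obs()['position']
for n in("top","scene"):
    cv2.imwrite(f"pics/{n}3.png",camera(n)[:,:,::-1])
f=lambda a,x,y,w,h,k:cv2.resize(a[y:y+h,x:x+w],None,fx=k,fy=k,interpolation=cv2.INTER_CUBIC)
s=cv2.imread("pics/scene3.png");t=cv2.imread("pics/top3.png")
x,y,w,h,k=150,150,75,100,6
a=f(s,x,y,w,h,k)
def circ(c,r,z,cl):
    q=np.array([proj("scene",(c[0]+r*np.cos(t),c[1]+r*np.sin(t),z)) for t in np.linspace(0,6.3,90)])
    cv2.polylines(a,[np.round(((q-[x,y]+.5)*k-.5)*16).astype(np.int32)],False,cl,1,cv2.LINE_AA,4)
circ((.552,-.2495),.024,.095,(0,0,255))
o=p[2]-.0768
circ(p[:2],.024,o+.050,(0,255,0)); circ(p[:2],.008,o+.008,(0,255,0));circ(p[:2],.013,o+.112,(255,255,0))
cv2.imwrite("pics/c6.png",np.hstack([a,f(t,325,205,55,100,6)]))
E
```

```text
clock 9.22 p [ 0.5509 -0.2453  0.1948] y ang 115.97 z [-0.0024  0.0012 -1.    ] F [ 0.4  0.7 -2. ] T [0.04 0.01 0.  ] w 0.293 jt [ 0.02  0.32  0.4   1.59 -0.13  1.26  2.46]
units [ 0.03 -0.17  0.19]
```

View pics/c6.png

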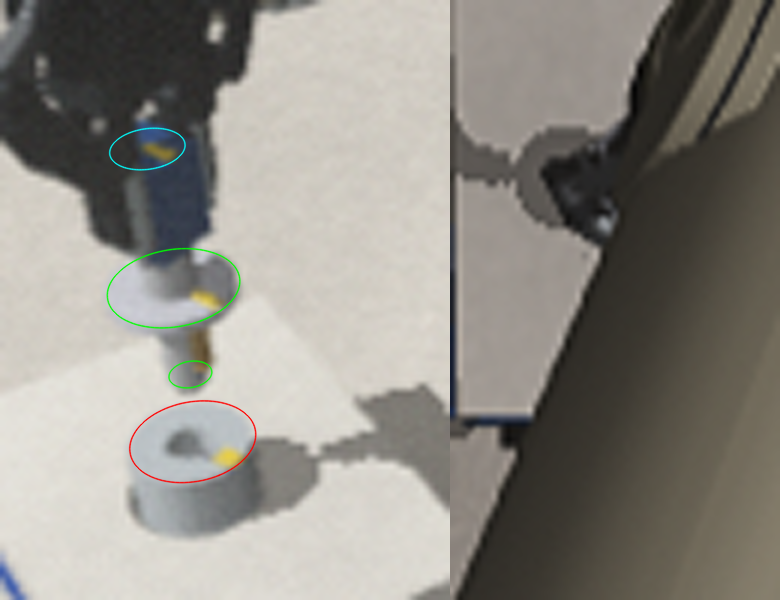

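```bash
python3 - <<'E'
from h import *
s=cv2.imread("pics/scene3.png"); p=np.array([.5509,-.2453,.1948]); o=p[2]-.0768
for nm,im in(("now",s),("first",cv2.imread("pics/scene0.png")),("2",cv2.imread("pics/scene2.png"))):
  print('hub',nm,fithub(im,"scene",(.552,-.2495)),fithub(im,"scene",(.552,-.2495),r=.0235))
print('hub top',[fithub(cv2.imread(f"pics/top{i}.png"),"top",(.552,-.2495),r=r) for i in(0,2) for r in (.024,.0235)])
for dz in(-.002,0,.002): print('collar',dz,fithub(s,"scene",p,z=o+.05+dz))
y=mask(s,'yellow'); nl,l,st,ce=cv2.connectedComponentsWithStats(y)
for i in range(1,nl):
    if st[i,4]>20:
        u,v=(ce[i]+.5)/K-.5
        if 150<u<225 and 150<v<250: print(st[i,4],round(u,1),round(v,1),[(z,back("scene",u,v,z)[:2].round(4)) for z in(.095,o+.05,o+.112)])
E
```

```text
hub now (array([ 553.2, -250.7]), np.float64(-90.04258728027344)) (array([ 552.9, -250.9]), np.float64(-89.4375228881836))
hub first (array([ 553.2, -251. ]), np.float64(-90.85877227783203)) (array([ 552.9, -250.9]), np.float64(-90.3423843383789))
hub 2 (array([ 553.3, -251.1]), np.float64(-91.52174377441406)) (array([ 553. , -250.9]), np.float64(-91.0747299194336))
hub top [(array([ 544.7, -242.3]), np.float64(-101.5601806640625)), (array([ 544.6, -241.4]), np.float64(-107.86217498779297)), (array([ 544.8, -242.3]), np.float64(-101.58686828613281)), (array([ 544.9, -241.4]), np.float64(-107.96744537353516))]
collar -0.002 (array([ 555.2, -245.3]), np.float64(-105.07706451416016))
collar 0 (array([ 558.4, -246.4]), np.float64(-104.94706726074219))
collar 0.002 (array([ 560.9, -247.3]), np.float64(-104.97169494628906))
76 176.3 174.9 [(0.095, array([ 0.3594, -0.1817])), (np.float64(0.168), array([ 0.4655, -0.2145])), (np.float64(0.23), array([ 0.5555, -0.2423]))]
74 183.9 199.2 [(0.095, array([ 0.4712, -0.2083])), (np.float64(0.168), array([ 0.5637, -0.2379])), (np.float64(0.23), array([ 0.6422, -0.263 ]))]
108 187.9 225.8 [(0.095, array([ 0.5692, -0.2416])), (np.float64(0.168), array([ 0.6499, -0.2672])), (np.float64(0.23), array([ 0.7184, -0.2889]))]
```

Emit:
move_arm --moves '[[[0,-0.22,0],[0,0,0],0],[[0,0,0.4],[0,0,0],0],[[0,0,0.3],[0,0,0],0],[[0,0,0.2],[0,0,0],0],[[0,0,0],[0,0,0],0]]'

```text
clock: 9.95
position: [0.5536, -0.2508, 0.1731]
ee_rot: [-0.225, 0.974, 0.0, -0.0]
ft_force: [0.5, 0.9, -2.0]
grip_width: 0.294
```

Emit:
move_arm --moves '[[[0,0,0.12],[0,0,0],0],[[0,0,0.12],[0,0,0],0],[[0,0,0],[0,0,0],0]]'

```text
clock: 10.32
position: [0.5538, -0.2509, 0.1675]
ee_rot: [-0.225, 0.974, 0.0, -0.0]
ft_force: [1.0, 0.1, -2.5]
grip_width: 0.291
```

```bash
python3 - <<'E'
from h import *
go((.5532,-.2502,.16))
E
```

```text
clock 10.32 p [ 0.5538 -0.2509  0.1675] y ang 115.96 z [-3.e-04  2.e-04 -1.e+00] F [ 1.   0.1 -2.5] T [ 0.03 -0.03 -0.02] w 0.291 jt [ 0.04  0.35  0.39  1.61 -0.14  1.21  2.48]
units [0.01 0.04 0.3 ]
```

Emit:
move_arm --moves '[[[0,0.03,0.12],[0,0,0],0],[[0,0,0],[0,0,0],0]]'

```text
clock: 10.58
position: [0.5534, -0.2502, 0.1645]
ee_rot: [-0.225, 0.974, 0.0, -0.0]
ft_force: [-0.2, 0.5, -2.5]
grip_width: 0.291
```

Emit:
move_arm --moves '[[[0,0,0.12],[0,0,0],0],[[0,0,0],[0,0,0],0]]'

```text
clock: 10.82
position: [0.5534, -0.2503, 0.1615]
ee_rot: [-0.225, 0.974, 0.0, -0.0]
ft_force: [0.7, -0.4, -1.8]
grip_width: 0.287
```

Emit:
move_arm --moves '[[[0,0,0.1],[0,0,0],0],[[0,0,0],[0,0,0],0]]'

```text
clock: 11.08
position: [0.5534, -0.2503, 0.159]
ee_rot: [-0.225, 0.974, 0.0, -0.0]
ft_force: [-0.0, -0.6, -1.8]
grip_width: 0.288
```

Emit:
move_arm --moves '[[[0,0,0.08],[0,0,0],0],[[0,0,0],[0,0,0],0]]'

```text
clock: 11.32
position: [0.5535, -0.2503, 0.1571]
ee_rot: [-0.225, 0.974, 0.0, -0.0]
ft_force: [0.4, -0.1, -1.8]
grip_width: 0.293
```

Emit:
move_arm --moves '[[[0,0,0.08],[0,0,0],0],[[0,0,0],[0,0,0],0]]'

```text
clock: 11.58
position: [0.5535, -0.2503, 0.1551]
ee_rot: [-0.225, 0.974, 0.0, -0.0]
ft_force: [-0.1, 0.7, -2.2]
grip_width: 0.294
```

Emit:
move_arm --moves '[[[0,0,0.08],[0,0,0],0],[[0,0,0],[0,0,0],0]]'

```text
clock: 11.82
position: [0.5534, -0.2503, 0.1531]
ee_rot: [-0.225, 0.974, 0.0, -0.0]
ft_force: [-0.5, -0.3, -2.7]
grip_width: 0.292
```

Emit:
move_arm --moves '[[[0,0,0.1],[0,0,0],0],[[0,0,0.1],[0,0,0],0],[[0,0,0],[0,0,0],0]]'

```text
clock: 12.2
position: [0.5537, -0.2504, 0.1485]
ee_rot: [-0.225, 0.974, -0.0, 0.0]
ft_force: [-0.4, 0.2, 1.7]
grip_width: 0.29
```

```bash
python3 - <<'E'
from h import *
go((.5532,-.2502,.1268))
s=camera("scene")[150:250,150:225,::-1]
cv2.imwrite("pics/c7.png",cv2.resize(s,None,fx=6,fy=6,interpolation=cv2.INTER_CUBIC))
E
```

```text
clock 12.2 p [ 0.5537 -0.2504  0.1485] y ang 115.97 z [ 5.e-04 -0.e+00 -1.e+00] F [-0.4  0.2  1.7] T [ 0.19  0.22 -0.01] w 0.29 jt [ 0.04  0.36  0.39  1.63 -0.15  1.17  2.48]
units [0.02 0.02 0.87]
```

View pics/c7.png

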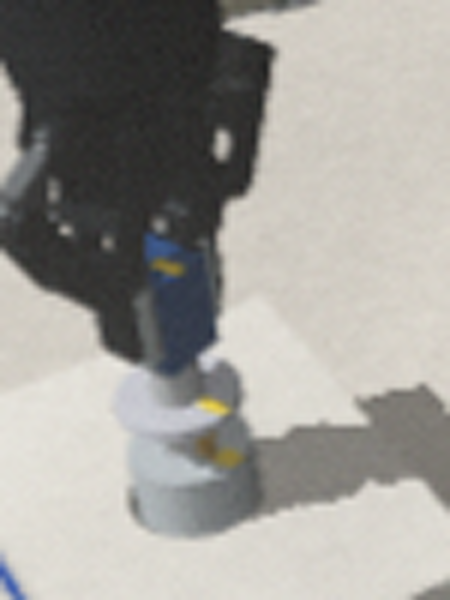

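The key, at about (207,445), is in line with the yellow hub mark and inside the keyway. The force has stepped up about 4 N, so the foot is on the ejector. I'll keep pushing.

Emit:
move_arm --moves '[[[0,0,0.15],[0,0,0],0],[[0,0,0.15],[0,0,0],0],[[0,0,0],[0,0,0],0]]' --squeeze 120

```text
clock: 12.62
position: [0.5537, -0.2504, 0.1408]
ee_rot: [-0.225, 0.974, -0.0, 0.0]
ft_force: [-0.3, 1.2, 5.3]
grip_width: 0.29
```

Emit:
move_arm --moves '[[[0,0,0.15],[0,0,0],0],[[0,0,0.15],[0,0,0],0],[[0,0,0],[0,0,0],0]]'

```text
clock: 13.0
position: [0.5538, -0.2504, 0.1336]
ee_rot: [-0.225, 0.974, -0.0, 0.0]
ft_force: [-2.3, 1.5, 6.8]
grip_width: 0.288
```

Emit:
move_arm --moves '[[[0,0,0.12],[0,0,0],0],[[0,0,0],[0,0,0],0]]'

```text
clock: 13.25
position: [0.5538, -0.2505, 0.1308]
ee_rot: [-0.225, 0.974, -0.0, 0.0]
ft_force: [-1.2, 1.1, 7.5]
grip_width: 0.287
```

Emit:
move_arm --moves '[[[0,0,0.1],[0,0,0],0],[[0,0,0],[0,0,0],0]]'

```text
clock: 13.5
position: [0.5538, -0.2504, 0.1284]
ee_rot: [-0.225, 0.974, -0.0, 0.0]
ft_force: [-1.5, 1.3, 8.7]
grip_width: 0.288
```

Emit:
move_arm --moves '[[[0,0,0.1],[0,0,0],0],[[0,0,0],[0,0,0],0]]'

```text
clock: 13.75
position: [0.554, -0.2505, 0.1269]
ee_rot: [-0.225, 0.974, -0.0, 0.001]
ft_force: [-3.8, 1.9, 14.9]
grip_width: 0.287
```

Emit:
move_arm --moves '[[[0,0,0.06],[0,0,0],0],[[0,0,0],[0,0,0],0]]'

```text
clock: 14.0
position: [0.554, -0.2505, 0.1268]
ee_rot: [-0.225, 0.974, -0.0, 0.001]
ft_force: [-9.9, 4.5, 27.6]
grip_width: 0.293
```

Emit:
move_arm --moves '[[[0.015,0.016,0],[0,0,0],0],[[0,0,0],[0,0,0],0]]'

```text
clock: 14.25
position: [0.554, -0.2505, 0.1268]
ee_rot: [-0.225, 0.974, -0.0, 0.002]
ft_force: [-7.3, 3.4, 26.0]
grip_width: 0.285
```

```bash
python3 - <<'E'
from h import *
go((.5532,-.2502,.1268))
S=camera("scene"); cv2.imwrite("pics/scene4.png",S[:,:,::-1])
a=cv2.resize(S[170:245,150:225,::-1],None,fx=6,fy=6,interpolation=cv2.INTER_CUBIC)
b=cv2.resize(S[120:270,270:400,::-1],None,fx=2.5,fy=3,interpolation=cv2.INTER_CUBIC)
cv2.imwrite("pics/c8.png",np.hstack([a,b])); go(None)
E
```

```text
clock 14.25 p [ 0.554  -0.2505  0.1268] y ang 115.95 z [ 3.1e-03 -1.0e-04 -1.0e+00] F [-7.3  3.4 26. ] T [1.15 1.87 0.03] w 0.285 jt [ 0.04  0.38  0.38  1.66 -0.16  1.13  2.49]
units [0.02 0.02 0.  ]
clock 14.3 p [ 0.554  -0.2505  0.1268] y ang 115.95 z [ 0.0031 -0.     -1.    ] F [-7.6  4.1 25.7] T [1.11 1.92 0.  ] w 0.285 jt [ 0.04  0.38  0.38  1.66 -0.16  1.13  2.49]
```

View pics/c8.png

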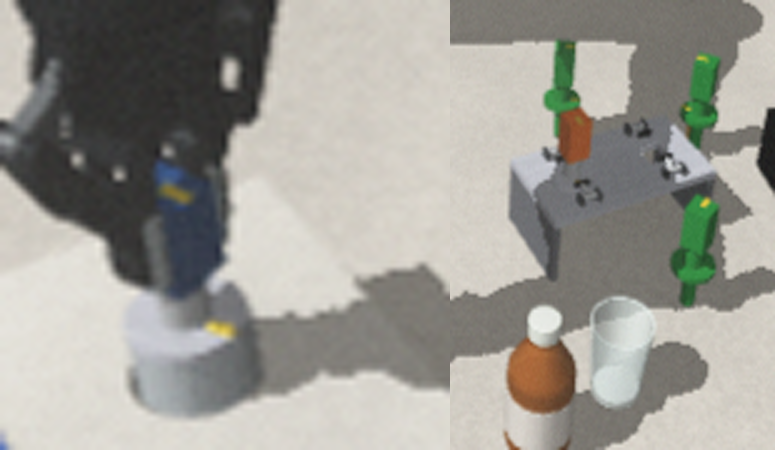

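Emit:
move_arm --moves '[[[0.03,0.035,0],[0,0,0],0],[[0,0,0],[0,0,0],0],[[0,0,0],[0,0,0],0]]'

```text
clock: 14.68
position: [0.5538, -0.2504, 0.1268]
ee_rot: [-0.225, 0.974, -0.001, 0.002]
ft_force: [-2.3, 1.4, 21.5]
grip_width: 0.29
```

```bash
python3 - <<'E'
from h import *
go(None)
E
```

```text
clock 14.68 p [ 0.5538 -0.2504  0.1268] y ang 115.95 z [ 0.005  -0.0011 -1.    ] F [-2.3  1.4 21.5] T [ 0.52  0.84 -0.  ] w 0.29 jt [ 0.04  0.38  0.38  1.66 -0.16  1.13  2.49]
```

```bash
python3 - <<'E'
from h import *
print(hand_in()); go(None)
E
```

```text
the job is handed in; nothing more can be done
None
the job is handed in; nothing more can be done
```

The blue-headed spindle is in the mixer hub, pressed fully home and still held by the gripper; I handed the job in at about 14.7 s of the 40 s allowed.

I gripped the head on its flats and lifted it straight out of the catches. I then turned it 54° and lowered it over the hub. The key went into the keyway with no further searching.

**Seating:**
- The force stepped up by about 4 N at the ejector's height and rose along its spring.
- It then climbed sharply at a hard stop at TCP height 0.1268. That matches the expected seated height of the spindle's origin, about 50 mm above the bench.
- The last push was about 24 N, against the spring's 12 N.

**Last picture:** the collar looked flat on the hub with no gap. The orange spindle was still in its rack place, and the bottle and beaker were standing. I did not look again at the jars or screwdriver, but the arm passed nowhere near them.

**Small disagreements:**
- Pressing home built up a sideways force of about 11 N. I eased it to about 3 N with a small shift.
- The tool ended tilted about 0.3°, which may be the collar pulling the spindle flat.
- My automatic hub fit in the top camera was about 10 mm off, so I ignored it. I used the overlay check and the scene camera instead.

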